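# Lock the fold-down table with its keeper plate

### The arm

A 6-joint arm with a two-finger parallel gripper is mounted at the origin on the work surface. World frame = base frame: x ahead of the robot, y to its left, z up, the work surface at z = 0. Lengths are in mm, angles in degrees, forces in N, time in s.
With the tool pointing down it reaches from about 300 to 850 mm from the base axis. Payload 4.2 kg.
Tool frame: the origin (TCP) lies on the centre line of the jaws, within the pads' length; the fingertips stand env.nose_length ahead of it and the grasp point (between the pads) lies 2 mm behind it (env.nose_length is the distance from the TCP to the fingertips, in mm); z points along the fingers, y is the direction in which the jaws open and shut (so a half turn about z gives the same grasp; the last joint's range is limited). The gripper opens to 91 mm and grips with 3 to 60 N. Pads are 32 mm wide; open, the fingers measure 118 mm over their backs; the gripper's body (76 mm by 178 mm) begins 60 mm behind the grasp point.
Start: joints at [68.182, 18.312, 89.639, -0, 72.044, -1.146], TCP at [202.991, 537.993, 230.976] pointing down, gripper open.
Joint ranges: [-177.97, 177.97], [-48.28, 115.42], [12.27, 149.76], [-77.06, 257.06], [2.81, 150.46], [-146.56, 146.56]. Speed limits (degrees/s): [147.25, 147.25, 180, 180, 180, 180].

### API

Orientations are given as [roll, pitch, yaw] about the fixed x, y, z axes, in that order (R = Rz(yaw) Ry(pitch) Rx(roll)).
In Python, from workcell import env gives the robot as it stands. The module is installed in compiled form; this text tells all that it offers.
- The arm moves only by the tool jog_arm, never from a script. Its argument "deltas" is a list that holds one entry, the list of rows, each a list of 5 numbers: the shift along the tool's x, y, z in m, then the turn about the tool's z in degrees, then the finger opening in m, from 0 to 0.0912. A call has 1 to 20 rows; each row is the pose to reach, as a shift and turn from the pose commanded when the call began, along the tool's axes at that moment; what a row does not reach only later rows make up. A row lasts 1/12 s, in which the tool goes at most 41.7 mm and 7.16 degrees, less where a joint would pass 70% of its speed; a pose out of reach is approached as far as the arm can. A call with a gripper value outside its range is refused whole. The fingers move at their own pace and stop on an object; "grip_force" is the grip in N (left out, the last holds). Time passes only in rows, so rows that repeat a pose let the fingers close. It gives the time, the measured TCP pose, the force and the opening at its end, in the units of the state.
- env.state(): the state, without advancing time (a new reading comes with each control period).
- env.grab_frame(name): name is "scene" or "top" or "wrist"; returns the picture (384x512x3 uint8, red, green, blue); there is no depth.
- env.camera_params(name): a dict with "fx", "fy", "cx", "cy" (pixels), "k1" (the pictures are not rectified: a ray, as slopes to the right and down, at radius r is drawn at 1 + k1 r^2 times it, then the intrinsics apply), "xyz" and "orientation" of the camera in the world. Camera axes: x right, y down, z forward; pixel columns grow to the right and rows downward; lengths in mm; the calibration is good to about 2 mm. A picture is of the moment at which its call begins: read the wrist's pose just before it. camera_params takes no time and is no camera call; for the wrist camera it gives the pose at the moment of the call.
- env.job_done(): hands the job in, once; it reports no verdict.
Trained networks look in the newest picture that a camera, given by its name, has taken for a name from the list of things; names that differ only in an ending like _2 or _b are one class to them, and where a whole thing is asked for, a point or a joint stands for the part that bears it (a point fixed in the world has none). Each returns a list of dicts, best first, with "conf" (0 to 1); they miss things now and then, are a little off and sometimes report something else, mostly with a low value. They report only what shows in the picture. A call takes as long as a camera call. They do not tell look-alikes from the thing itself.
- env.look_for(camera, label): "xyz" ([x, y, z] in mm, in world coordinates, good to about 4 mm: the middle of the surface that is visible of it).
The state is a dict: "time_s": time; "qpos": joint angles; "qvel": joint speeds; "effort": joint torques, N m; "ee_pos": TCP position; "ee_rot": TCP orientation; "force": force on the tool from outside, world axes, zero at the start; "torque": the same for the moment, N m; "gripper_width": finger opening in mm.
Only numpy, scipy, OpenCV 4.12 (cv2) and the standard library are available. Lean on these libraries where they do the work, as an engineer would, in place of code of your own. Each camera call takes 0.05 s, during which the arm holds its last target.

### The job

Find the red keeper plate, which is in one of the two lidded boxes, and lay it in the aluminium channel with its plain end (the one away from the handle) over the brass pin and its hole still short of the pin, on the green stripe's side. To lock the folding tabletop, slide it on, away from the stripe, until its hole drops over the pin and it lies flat on the channel floor, then let go. Set any lid you take off down level, handle up, on the bare tabletop or back on its own box, and leave the black pawn and the tea bowl where they are.

Things in the scene. Friction and masses are not known exactly. Their poses are not given: they have to be found in the camera images.
- channel: aluminium guide channel fixed to the tabletop, 210 mm long (its x), 70 mm wide (y), open at both ends; origin at the centre of its underside. Floor 8 mm above the tabletop; side walls 6 mm thick, 58 mm apart, tops 24 mm above the tabletop. A green stripe crosses the floor near its -x end (x = -92 mm). An upright brass pin stands in it (see pin_zone)
- pin_zone (a point): point on the channel floor's centre line, at channel x = +45 mm. The fixed brass pin (12 mm thick, 9 mm high above the floor, bevelled top) stands on the centre line within 12 mm of this point in x; just where is not reported: see it or feel it. A plate laid over it rests on it, tilted, and slides with under 8 N; once the hole has dropped over it the pin stops the plate dead
- keeper: loose red plate 120 mm long (x), 50 mm wide (y), 6 mm thick, about 0.3 kg; origin at the centre of its underside. Black upright handle, 14 mm along x, 36 mm along y, centred at x = -22 mm, its top 40 mm above the underside. Rectangular hole right through, 16 mm along x, 22 mm along y, centred at x = +5 mm. Starts flat in one of the boxes, its x within 0.1 rad of the box's x
- keeper_hole (a point): centre of the keeper's hole, on its underside
- keeper_front (a point): middle of the keeper's plain end edge (x = +60 mm), on its underside
- box_a: white box fixed to the tabletop, 170 mm (x) by 100 mm (y), 56 mm high, walls and floor 5 mm; origin at the centre of its underside. Its lid lies loose on its rim
- box_b: a second box just like box_a; the one without the keeper holds spare chessmen
- lid_a: loose wooden lid of box_a, 170 by 100 mm, 6 mm thick, with a 5 mm step beneath that fits loosely into the box; origin at the centre of the step's underside (51 mm above the tabletop when closed). Black upright handle, 14 mm along x, 40 mm along y, on its middle, from 11 to 41 mm above the origin. 0.15 kg
- lid_b: the same lid on box_b
- pawn: black plastic pawn, 54 mm tall, 28 mm across its foot, standing on the tabletop; origin at the centre of its underside
- tea_bowl: blue ceramic tea bowl, 100 mm across, 60 mm high; origin at the centre of its underside
Not all that is in view belongs to the job. What is shaped like the lid_a but pink or purple is not meant.

How it is judged:
By the outcome, as a careful person would: the job done as asked, in the order asked, and still so for the second after the job is handed in, with the robot touching nothing.
It also fails if it takes over 58 s, if anything falls off the work surface, if the arm or the gripper's body presses on something with over 40 N, if the wrist force passes 120 N, or if a joint passes its speed limit or range.

## Working session

There is one attempt and no reset: what is moved stays moved. The work goes in short steps, Python scripts to look and compute and a tool call to move; the robot and the scene stay as the last step left them, time stands still between calls to the robot, and variables do not carry over. Pictures are saved under pics/ and viewed, and the job is handed in when it is done.

Besides the shell and the picture viewer there is one more tool, called after "Call:" as name([rows], argument=value, ...), one row to a line, values as JSON. jog_arm: Moves the arm, as the interface text tells. Its arguments: {"type":"object","properties":{"deltas":{"type":"array"},"grip_force":{"type":"number"}},"required":["deltas"]}

```bash
mkdir -p pics
cat > h.py <<'E'
import numpy as np, cv2
from scipy.spatial.transform import Rotation as R
from workcell import env
def Rm(o): return R.from_euler('xyz',o,degrees=True).as_matrix()
def proj(cp,P):
    P=np.atleast_2d(P).astype(float); c=(P-np.array(cp['xyz']))@Rm(cp['orientation'])
    s=c[:,:2]/c[:,2:]; r2=(s**2).sum(1,keepdims=True); s=s*(1+cp['k1']*r2)
    return s*[cp['fx'],cp['fy']]+[cp['cx'],cp['cy']]
def unproj(cp,uv,z):
    uv=np.atleast_2d(uv).astype(float); d=(uv-[cp['cx'],cp['cy']])/[cp['fx'],cp['fy']]
    s=d.copy()
    for _ in range(20): s=d/(1+cp['k1']*(s**2).sum(1,keepdims=True))
    v=np.c_[s,np.ones(len(s))]@Rm(cp['orientation']).T
    o=np.array(cp['xyz']); t=(z-o[2])/v[:,2:]
    return o+t*v
def save(name,fn,cp=None):
    im=env.grab_frame(name); cv2.imwrite('pics/'+fn+'.png',cv2.cvtColor(im,cv2.COLOR_RGB2BGR)); return im
E
python3 - <<'E'
from h import *
s=env.state(); print(s); print(env.nose_length)
for c in ['scene','top']:
    print(env.camera_params(c)); save(c,c+'0')
    for l in ['channel','box_a','lid_a','pawn','tea_bowl','keeper','pin_zone']:
        try: print(c,l,[(np.round(d['xyz']).tolist(),round(d['conf'],2)) for d in env.look_for(c,l)])
        except Exception as e: print(l,e)
print(env.state()['time_s'])
E
```

```text
{'time_s': 0.0, 'qpos': array([ 6.81799762e+01,  1.83508800e+01,  8.97068895e+01, -8.66526266e-05,
        7.20426533e+01, -1.14624443e+00]), 'qvel': array([ 0.03264968, -0.01752772, -0.00569115,  0.08733485, -0.07589392,
       -0.05461603]), 'effort': array([-6.47767829e-04, -4.12456226e+01, -2.31971186e+01,  7.26519129e-02,
        4.57085925e-02, -1.33370609e-04]), 'ee_pos': array([202.8281602 , 537.53138684, 230.1246008 ]), 'ee_rot': array([-1.79899596e+02, -1.92653125e-03,  1.59326246e+02]), 'force': array([0.11602929, 0.0475851 , 1.47359065]), 'torque': array([-0.00938159, -0.049805  , -0.00828908]), 'gripper_width': 91.19663674497286}
17.0
{'fx': 352.11508399710203, 'fy': 352.11508399710203, 'cx': 256.5213902796613, 'cy': 189.07364061360337, 'k1': -0.053318360771518365, 'xyz': array([1306.73173713,  111.10362381,  615.81871496]), 'orientation': array([-126.09735562,    0.57629811,   90.07413963])}
scene channel [([536.0, 35.0, 5.0], 0.62)]
scene box_a [([643.0, -252.0, 25.0], 0.91), ([676.0, 266.0, 30.0], 0.65)]
scene lid_a [([574.0, -286.0, 64.0], 0.96), ([389.0, 485.0, 7.0]
[... 166 characters left out ...]
per []
scene pin_zone [([528.0, 31.0, 4.0], 0.64)]
{'fx': 424.22639116049737, 'fy': 424.22639116049737, 'cx': 255.92033918939717, 'cy': 196.36587252239673, 'k1': -0.1295590338155556, 'xyz': array([ 358.61593746,   94.85429054, 1346.2316937 ]), 'orientation': array([-172.62319058,   -0.66731384,  -89.35910874])}
top channel [([527.0, 28.0, 10.0], 0.97)]
top box_a [([520.0, 242.0, 26.0], 0.71), ([546.0, -244.0, 30.0], 0.67)]
top lid_a [([561.0, -291.0, 64.0], 0.94), ([593.0, 282.0, 61.0], 0.78), ([374.0, 488.0, 8.0], 0.71), ([357.0, -127.0, 13.0], 0.57)]
top pawn [([663.0, 147.0, 20.0], 0.63)]
top tea_bowl [([726.0, 15.0, 26.0], 0.6)]
top keeper []
top pin_zone [([525.0, 32.0, 6.0], 0.73)]
0.8
```

View pics/top0.png

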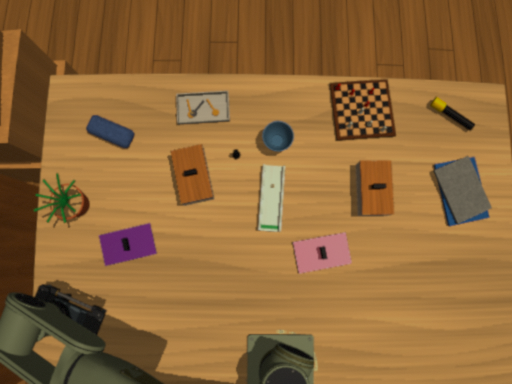

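View pics/scene0.png

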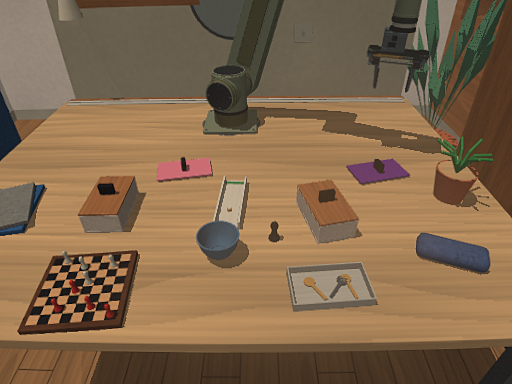

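Run:
```python
from h import *
im=cv2.imread('pics/top0.png'); cp=env.camera_params('top')
c=im[130:260,150:410]; cv2.imwrite('pics/top0c.png',cv2.resize(c,None,fx=3,fy=3,interpolation=cv2.INTER_CUBIC))
hsv=cv2.cvtColor(im,cv2.COLOR_BGR2HSV)
for n,(u,v) in dict(L=(200,185),R=(375,200)).items():
    print(n,hsv[v,u],hsv[100,300])
    m=np.zeros((386,514),np.uint8)
    f=im.copy(); cv2.floodFill(f,m,(u,v),0,(9,14,18),(9,14,18),cv2.FLOODFILL_FIXED_RANGE|4)
    mm=cv2.morphologyEx(m[1:-1,1:-1],cv2.MORPH_CLOSE,np.ones((3,3)))
    cs=max(cv2.findContours(mm,0,2)[0],key=cv2.contourArea)[:,0]
    P=unproj(cp,cs,62.)[:,:2].astype(np.float32)
    print(cv2.minAreaRect(P), cv2.minAreaRect(cs))
```

```text
L [ 14 203 151] [ 17 151 182]
((594.239501953125, 282.9891052246094), (167.12069702148438, 97.20484924316406), 13.108207702636719) ((190.88461303710938, 173.423095703125), (53.343589782714844, 31.37858009338379), 78.69007110595703)
R [ 14 204 164] [ 17 151 182]
((559.586669921875, -293.31158447265625), (163.9271240234375, 94.94902038574219), 1.1512864828109741) ((376.7218322753906, 186.99014282226562), (53.32513427734375, 29.72620964050293), 87.45519256591797)
```

View pics/top0c.png

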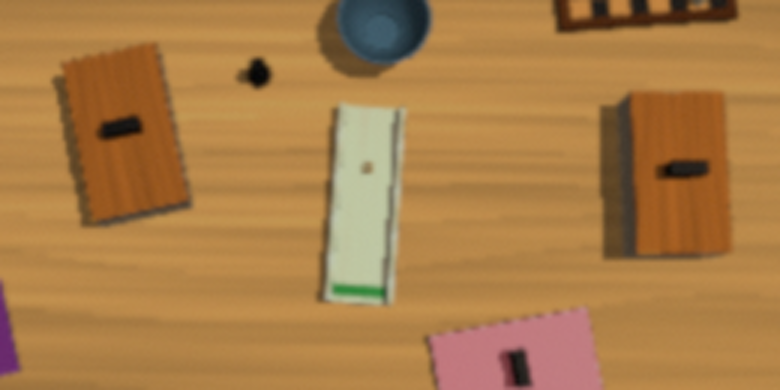

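```bash
cat >> h.py <<'E'
def delta(T,yaw,s=None):
    s=s or env.state(); M=Rm(s['ee_rot']); d=M.T@(np.array(T)-s['ee_pos'])/1000
    y=s['ee_rot'][2]; dy=(yaw-y+180)%360-180
    # tool pointing down: tool-z turn = -world yaw change
    print('delta',np.round(d,4),'turn',round(-dy,2),'alt',round(-dy+(180 if dy>0 else -180),2),'dist',round(np.linalg.norm(d)*1000), 'pos',np.round(s['ee_pos'],1),np.round(s['ee_rot'],2),'t',round(s['time_s'],2))
E
python3 - <<'E'
from h import *
cp=env.camera_params('top')
off=np.array([150,130]);q=lambda L:(np.array(L)+.5)/3-.5+off
ch=unproj(cp,q([(337,104),(406,109),(391,303),(322,300)]),24.)
print(ch.round(1), ch.mean(0).round(1)); 
for a,b in [(3,0),(2,1),(0,1),(3,2)]:
    d=ch[b]-ch[a]; print(np.linalg.norm(d).round(1),np.degrees(np.arctan2(d[1],d[0])).round(1))
print('pin',unproj(cp,q([(367,168)]),17.).round(1))
print('handles',unproj(cp,q([(121,127),(687,169)]),92.).round(1))
print('bowl',unproj(cp,q([(384,17)]),60.).round(1))
delta([594,283,150],103)
E
```

```text
[[632.8  63.2  24. ]
 [628.5 -10.   24. ]
 [423.1   5.1  24. ]
 [425.5  76.8  24. ]] [527.5  33.8  24. ]
207.8 -3.8
205.9 -4.2
73.3 -93.4
71.8 -91.8
pin [[565.7  30.7  17. ]]
handles [[ 592.6  281.2   92. ]
 [ 557.6 -290.1   92. ]]
bowl [[718.6  15.9  60. ]]
delta [-0.4559 -0.1006  0.081 ] turn 56.33 alt -123.67 dist 474 pos [203. 538. 231.] [179.99   0.   159.33] t 0.8
```

Call:
jog_arm([
  [[-0.4559,-0.1006,0.04,56.3,0.07],[-0.4559,-0.1006,0.04,56.3,0.07],[-0.4559,-0.1006,0.04,56.3,0.07],[-0.4559,-0.1006,0.04,56.3,0.07],[-0.4559,-0.1006,0.04,56.3,0.07],[-0.4559,-0.1006,0.04,56.3,0.07],[-0.4559,-0.1006,0.04,56.3,0.07],[-0.4559,-0.1006,0.04,56.3,0.07],[-0.4559,-0.1006,0.04,56.3,0.07],[-0.4559,-0.1006,0.04,56.3,0.07],[-0.4559,-0.1006,0.04,56.3,0.07],[-0.4559,-0.1006,0.04,56.3,0.07],[-0.4559,-0.1006,0.081,56.3,0.07],[-0.4559,-0.1006,0.081,56.3,0.07],[-0.4559,-0.1006,0.081,56.3,0.07]],
])

```text
time_s: 2.05
ee_pos: [592.3, 282.4, 148.0]
ee_rot: [-179.7, 0.0, 103.0]
force: [0.8, -0.3, -0.2]
gripper_width: 69.9
```

Run:
```python
from h import *
s=env.state(); print(env.camera_params('wrist')); cp=env.camera_params('wrist'); save('wrist','w1'); delta([593.5,282.3,84],103,s)
L=np.array([[85,50,0],[85,-50,0],[-85,-50,0],[-85,50,0]])@Rm([0,0,13]).T+[594,283,62]
print(proj(cp,L).round(), proj(cp,[593.5,282.3,92]))
print(s['qpos'])
```

```text
{'fx': 270.0630135543386, 'fy': 270.0630135543386, 'cx': 258.09770053321176, 'cy': 194.87486496455307, 'k1': -0.005756592366029355, 'xyz': array([576.4020885 , 352.29346721, 301.90605439]), 'orientation': array([165.31494156,   0.37987882,  13.03550586])}
delta [-0.0003  0.0015  0.064 ] turn 0.02 alt -179.98 dist 64 pos [592.3 282.4 148. ] [-1.7966e+02  5.0000e-02  1.0302e+02] t 2.05
[[358. 150.]
 [349. 253.]
 [174. 253.]
 [165. 149.]] [[260.85753104 214.98898326]]
[2.44752064e+01 2.89724405e+01 8.48412217e+01 2.04919536e-02
 6.65246785e+01 1.14452934e+01]
```

View pics/w1.png

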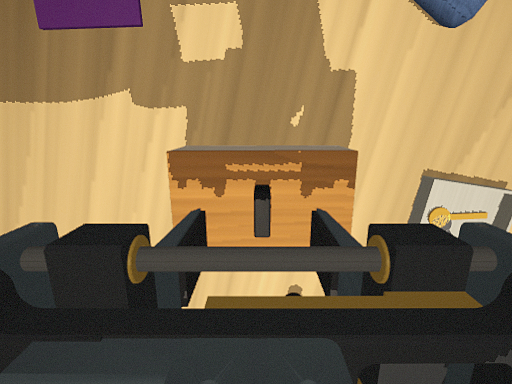

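Call:
jog_arm([
  [[0,0.0015,0.04,0,0.06],[0,0.0015,0.064,0,0.05],[0,0.0015,0.064,0,0.03],[0,0.0015,0.064,0,0.0],[0,0.0015,0.064,0,0.0],[0,0.0015,0.064,0,0.0],[0,0.0015,0.064,0,0.0],[0,0.0015,0.064,0,0.0]],
], grip_force=25)

```text
time_s: 2.77
ee_pos: [596.2, 283.7, 87.6]
ee_rot: [179.8, -0.0, 103.0]
force: [0.1, -0.8, 0.4]
gripper_width: 19.4
```

Run:
```python
from h import *
s=env.state();print(s['gripper_width'])
delta([405,290,150],103,s)
delta([405,290,34],103,s)
```

```text
19.378380326480258
delta [ 0.0493 -0.1847 -0.0628] turn 0.03 alt -179.97 dist 201 pos [596.2 283.7  87.6] [ 1.7984e+02 -3.0000e-02  1.0303e+02] t 2.77
delta [ 0.0493 -0.185   0.0532] turn 0.03 alt -179.97 dist 199 pos [596.2 283.7  87.6] [ 1.7984e+02 -3.0000e-02  1.0303e+02] t 2.77
```

Call:
jog_arm([
  [[0,0,0,0,0.0],[0,0,0,0,0.0],[0,0,0,0,0.0],[0,0,-0.03,0,0.0],[0,0,-0.06,0,0.0]],
])

```text
time_s: 3.18
ee_pos: [593.9, 282.5, 144.0]
ee_rot: [-179.6, 0.1, 103.0]
force: [1.1, 0.4, -0.5]
gripper_width: 14.0
```

Run:
```python
from h import *
s=env.state();print(s['gripper_width'],s['force'])
delta([405,290,100],103,s)
delta([405,290,38],103,s)
```

```text
14.039215930053718 [ 1.13495766  0.39423815 -0.52457987]
delta [ 0.05   -0.1821  0.0451] turn 0.02 alt -179.98 dist 194 pos [593.9 282.5 144. ] [-1.7965e+02  7.0000e-02  1.0302e+02] t 3.18
delta [ 0.05   -0.1817  0.1071] turn 0.02 alt -179.98 dist 217 pos [593.9 282.5 144. ] [-1.7965e+02  7.0000e-02  1.0302e+02] t 3.18
```

Call:
jog_arm([
  [[0.05,-0.182,0.0,0,0.0],[0.05,-0.182,0.0,0,0.0],[0.05,-0.182,0.0,0,0.0],[0.05,-0.182,0.0,0,0.0],[0.05,-0.182,0.03,0,0.0],[0.05,-0.182,0.06,0,0.0],[0.05,-0.182,0.085,0,0.0],[0.05,-0.182,0.1,0,0.0],[0.05,-0.182,0.1,0,0.0]],
])

```text
time_s: 3.93
ee_pos: [404.4, 289.4, 42.8]
ee_rot: [-179.6, 0.2, 103.0]
force: [-0.9, -0.6, -1.9]
gripper_width: 13.9
```

Run:
```python
from h import *
s=env.state();print(s['gripper_width'],s['force'])
delta([405,290,36],103,s)
save('top','t2');print(env.look_for('top','keeper'))
save('wrist','w2')
```

```text
13.904906126816394 [-0.88760373 -0.5733384  -1.85425162]
delta [0.0004 0.0008 0.0068] turn 0.05 alt -179.95 dist 7 pos [404.4 289.4  42.8] [-1.7960e+02  1.6000e-01  1.0305e+02] t 3.93
[{'xyz': [587.0, 270.3, 10.5], 'conf': 0.83}]
```

View pics/t2.png

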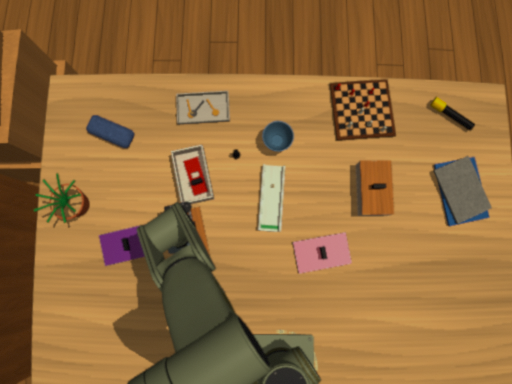

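View pics/w2.png

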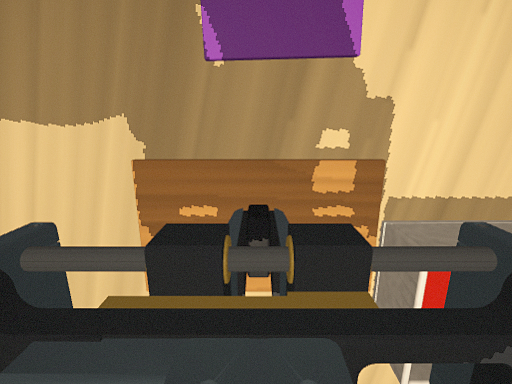

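Call:
jog_arm([
  [[0,0,0.005,0,0.0],[0,0,0.008,0,0.0],[0,0,0.009,0,0.0],[0,0,0.009,0,0.0]],
])

```text
time_s: 4.42
ee_pos: [407.0, 290.9, 37.1]
ee_rot: [180.0, -0.0, 103.0]
force: [-0.0, -0.1, -1.9]
gripper_width: 13.5
```

Run:
```python
import cv2
im=cv2.imread('pics/t2.png')[135:215,155:225]
cv2.imwrite('pics/t2c.png',cv2.resize(im,None,fx=7,fy=7,interpolation=cv2.INTER_CUBIC))
```

```text
(no output)
```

View pics/t2c.png

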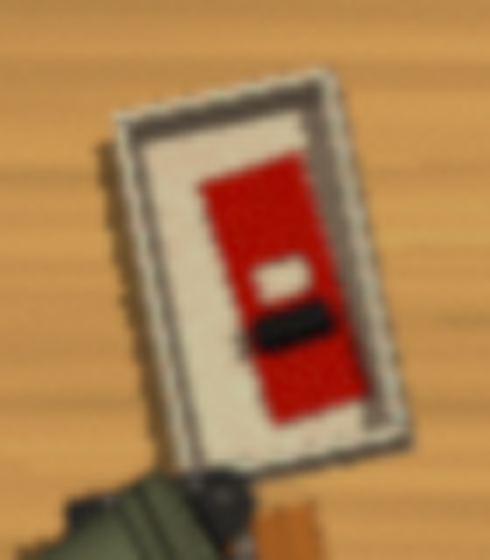

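Call:
jog_arm([
  [[0,0,0.0,0,0.0],[0,0,0.0,0,0.0],[0,0,0.001,0,0.0],[0,0,0.001,0,0.0]],
])

```text
time_s: 4.75
ee_pos: [407.1, 291.1, 36.1]
ee_rot: [180.0, -0.0, 103.0]
force: [-0.4, -0.2, -1.4]
gripper_width: 13.7
```

Run:
```python
from h import *
im=cv2.imread('pics/t2.png'); cp=env.camera_params('top')
q=lambda L:(np.array(L)+.5)/7-.5+np.array([155,135])
k=unproj(cp,q([(200,185),(302,153),(370,398),(275,424)]),16.) # keeper top z: box floor 5 + 6=11
k=unproj(cp,q([(200,185),(302,153),(370,398),(275,424)]),11.)
print(k.round(1),k.mean(0).round(1))
for a,b in [(3,0),(2,1),(1,0),(2,3)]:
    d=k[b]-k[a]; print(np.linalg.norm(d).round(1),np.degrees(np.arctan2(d[1],d[0])).round(1))
print('handle',unproj(cp,q([(293,323)]),45.).round(1))
b=unproj(cp,q([(115,117),(328,70),(410,440)]),56.);print(b.round(1))
print(env.state()['force'])
```

```text
[[643.4 316.7  11. ]
 [658.9 270.1  11. ]
 [545.5 235.6  11. ]
 [533.1 278.5  11. ]] [595.2 275.2  11. ]
116.7 19.1
118.5 16.9
49.1 108.4
44.7 106.2
handle [[574.  267.2  45. ]]
[[664.4 348.5  56. ]
 [686.8 253.8  56. ]
 [520.9 212.8  56. ]]
[-0.35605809 -0.16887461 -1.44596492]
```

Call:
jog_arm([
  [[0,0,0.002,0,0.0],[0,0,0.003,0,0.0],[0,0,0.004,0,0.0]],
])

```text
time_s: 5.0
ee_pos: [407.1, 291.1, 35.9]
ee_rot: [179.9, -0.0, 103.0]
force: [-8.2, -5.6, 36.4]
gripper_width: 14.0
```

Call:
jog_arm([
  [[0,0,-0.003,0,0.0],[0,0,-0.003,0,0.05],[0,0,-0.003,0,0.05],[0,0,-0.003,0,0.05],[0,0,-0.04,0,0.05],[0,0,-0.08,0,0.05],[0,0,-0.115,0,0.05]],
])

```text
time_s: 5.58
ee_pos: [406.7, 290.8, 147.8]
ee_rot: [-179.9, 0.0, 103.0]
force: [0.4, 0.6, 0.4]
gripper_width: 48.8
```

Run:
```python
from h import *
s=env.state();print(s['gripper_width'],s['force'])
delta([574,268,150],108,s)
```

```text
48.792805944037404 [0.42209186 0.55990822 0.39321418]
delta [-0.06    0.1579 -0.0024] turn -4.97 alt 175.03 dist 169 pos [406.7 290.8 147.8] [-1.7991e+02  3.0000e-02  1.0303e+02] t 5.58
```

Call:
jog_arm([
  [[-0.06,0.158,0,-5,0.05],[-0.06,0.158,0,-5,0.05],[-0.06,0.158,0,-5,0.05],[-0.06,0.158,0,-5,0.05],[-0.06,0.158,0,-5,0.05],[-0.06,0.158,0,-5,0.05],[-0.06,0.158,0,-5,0.05]],
])

```text
time_s: 6.17
ee_pos: [573.4, 267.8, 145.7]
ee_rot: [-179.8, -0.0, 108.0]
force: [-0.4, 1.1, -0.0]
gripper_width: 50.0
```

Run:
```python
from h import *
s=env.state();cp=env.camera_params('wrist'); save('wrist','w3')
delta([574,268,31],108,s)
c=np.array([[7,18],[7,-18],[-7,-18],[-7,18]])+[-22,0]
c=np.c_[c,np.full(4,45-0)]@Rm([0,0,18]).T+[595,275,0]
print(proj(cp,c).round())
save('top','t3')
im=cv2.imread('pics/t3.png')[140:260,150:250]
cv2.imwrite('pics/t3c.png',cv2.resize(im,None,fx=5,fy=5,interpolation=cv2.INTER_CUBIC))
```

```text
delta [-0.      0.001   0.1147] turn -0.0 alt 180.0 dist 115 pos [573.4 267.8 145.7] [-1.7982e+02 -1.0000e-02  1.0800e+02] t 6.17
[[267. 182.]
 [267. 217.]
 [253. 217.]
 [253. 182.]]
```

View pics/w3.png

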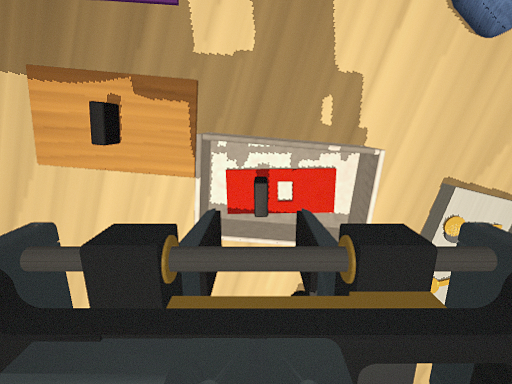

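View pics/t3c.png

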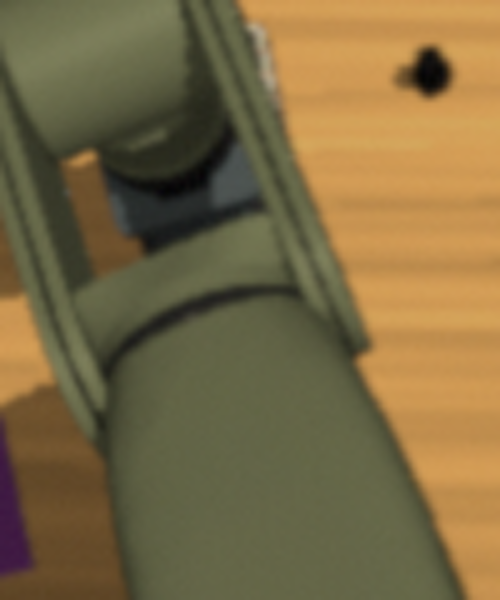

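Call:
jog_arm([
  [[0,0.001,0.04,0,0.05],[0,0.001,0.08,0,0.05],[0,0.001,0.1,0,0.05],[0,0.001,0.113,0,0.04],[0,0.001,0.113,0,0.03],[0,0.001,0.113,0,0.0],[0,0.001,0.113,0,0.0],[0,0.001,0.113,0,0.0],[0,0.001,0.113,0,0.0],[0,0.001,0.113,0,0.0],[0,0.001,0.113,0,0.0]],
], grip_force=30)

```text
time_s: 7.18
ee_pos: [575.7, 268.9, 35.6]
ee_rot: [179.9, -0.0, 108.0]
force: [-1.3, 0.1, 6.5]
gripper_width: 13.4
```

Run:
```python
from h import *
s=env.state();print(s['gripper_width'],s['force'])
delta([574,268,135],108,s)
```

```text
13.399654557666599 [-1.28377893  0.0918528   6.54720123]
delta [-0.0003 -0.0017 -0.0994] turn 0.03 alt -179.97 dist 99 pos [575.7 268.9  35.6] [ 1.7989e+02 -4.0000e-02  1.0803e+02] t 7.18
```

Call:
jog_arm([
  [[0,0,-0.03,0,0.0],[0,0,-0.07,0,0.0],[0,0,-0.1,0,0.0],[0,0,-0.1,0,0.0]],
])

```text
time_s: 7.52
ee_pos: [578.9, 270.0, 141.0]
ee_rot: [179.2, -0.1, 108.0]
force: [0.6, 0.6, -2.2]
gripper_width: 13.8
```

Run:
```python
from h import *
from scipy.optimize import minimize
s=env.state();print(s['gripper_width'],s['force'],s['ee_pos'])
B=np.array([[x,y,z] for x in(-105,105) for y in(-35,35) for z in(0,24)],float)
def hull(cp,p,sc=8):
    P=B@Rm([0,0,p[2]]).T+[p[0],p[1],0]
    q=proj(cp,P); return cv2.convexHull(q.astype(np.float32))[:,0]
data=[]
for n,win in dict(top=(245,150,300,245),scene=(205,165,255,240)).items():
    im=cv2.imread(f'pics/{n}0.png'); hsv=cv2.cvtColor(im,cv2.COLOR_BGR2HSV); cp=env.camera_params(n)
    m=((hsv[...,1]<85)&(hsv[...,2]>95))|((hsv[...,0]>45)&(hsv[...,0]<85)&(hsv[...,1]>60))
    w=np.zeros_like(m); w[win[1]:win[3],win[0]:win[2]]=1; m=(m&w).astype(np.uint8)
    k,l,st,c=cv2.connectedComponentsWithStats(m); i=1+np.argmax(st[1:,4]); m=(l==i).astype(np.uint8)
    h=cv2.convexHull(max(cv2.findContours(m,0,2)[0],key=cv2.contourArea)); m=cv2.fillPoly(m*0,[h],1)
    print(n,st[i]); data.append((n,cp,m))
def cost(p,use):
    t=0
    for n,cp,m in data:
        if n not in use: continue
        big=np.zeros((384*4,512*4),np.uint8)
        h=(hull(cp,p)+.5)*4-.5
        cv2.fillPoly(big,[np.round(h*16).astype(np.int32)],255,shift=4)
        r=cv2.resize(big,(512,384),interpolation=cv2.INTER_AREA)/255.
        t+=np.abs(r-m).sum()/m.sum()
    return t
for use in (['top'],['scene'],['top','scene']):
    r=minimize(cost,[527,33,-3.5],args=(use,),method='Nelder-Mead',options=dict(initial_simplex=[[527,33,-3.5],[533,33,-3.5],[527,39,-3.5],[527,33,-1]]))
    print(use,r.x.round(1),r.fun)
for n,cp,m in data:
    im=cv2.imread(f'pics/{n}0.png'); hh=np.round(hull(cp,r.x)*16*6+48).astype(int)
    x0,y0,w,h=cv2.boundingRect(m); x0-=10;y0-=10
    c=cv2.resize(im[y0:y0+h+20,x0:x0+w+20],None,fx=6,fy=6,interpolation=cv2.INTER_CUBIC)
    cv2.polylines(c,[np.round((hull(cp,r.x)-[x0,y0]+.5)*6).astype(np.int32)],True,(255,0,0),1)
    print(n,x0,y0);cv2.imwrite(f'pics/fit_{n}.png',c)
```

```text
13.808036587136208 [ 0.64543985  0.57315753 -2.21273806] [578.94289029 269.9643946  140.9967786 ]
top [ 258  165   27   67 1482]
scene [217 176  30  60 956]
['top'] [528.   32.8  -3.5] 0.05319018481674737
['scene'] [534.   36.   -0.6] 0.26517019073387443
['top', 'scene'] [528.   32.8  -3.1] 0.34160146646182893
top 248 155
scene 207 166
```

View pics/fit_top.png

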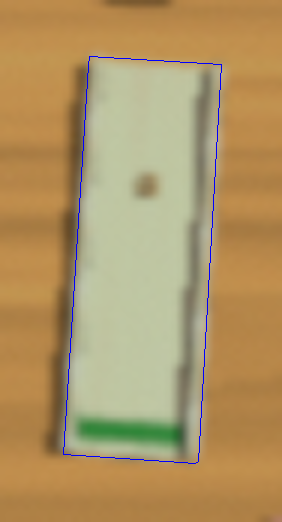

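View pics/fit_scene.png

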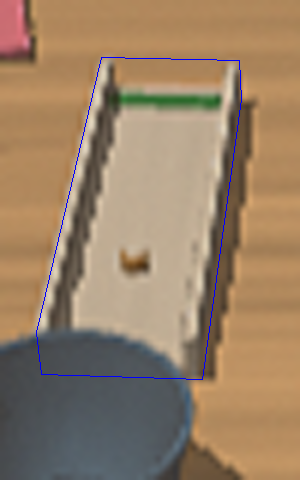

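Run:
```python
from h import *
C=np.array([528,32.8,0]);M=Rm([0,0,-3.5])
for n,uv,z in (('top',(248+146.5/6-.5,155+185.5/6-.5),14.),('scene',(207+135/6-.5,166+260/6-.5),13.)):
    P=unproj(env.camera_params(n),uv,z); print(n,P.round(1),((P-C)@M).round(1))
for xc in (-40,40): print(C+M@[xc,0,0])
# target: keeper centre at channel x=-5 -> handle at -27; hover
T=C+M@[-27,0,0]; T[2]=110; print(T); delta(T,86.5)
```

```text
top [[567.   30.8  14. ]] [[39.1  0.4 14. ]]
scene [[569.7  29.7  13. ]] [[41.8 -0.6 13. ]]
[488.07460806  35.24194158   0.        ]
[567.92539194  30.35805842   0.        ]
[501.05036044  34.44831057 110.        ]
delta [-0.1999 -0.1473  0.0287] turn 21.52 alt -158.48 dist 250 pos [578.9 270.  141. ] [ 1.7924e+02 -8.0000e-02  1.0802e+02] t 7.52
```

Call:
jog_arm([
  [[-0.2,-0.1455,0.0,21.5,0.0],[-0.2,-0.1455,0.0,21.5,0.0],[-0.2,-0.1455,0.0,21.5,0.0],[-0.2,-0.1455,0.0,21.5,0.0],[-0.2,-0.1455,0.0,21.5,0.0],[-0.2,-0.1455,0.02,21.5,0.0],[-0.2,-0.1455,0.04,21.5,0.0],[-0.2,-0.1455,0.06,21.5,0.0],[-0.2,-0.1455,0.06,21.5,0.0],[-0.2,-0.1455,0.06,21.5,0.0]],
])

```text
time_s: 8.35
ee_pos: [497.5, 33.0, 72.8]
ee_rot: [-179.8, 0.0, 86.5]
force: [0.6, 0.6, -2.5]
gripper_width: 14.1
```

```bash
cat > k.py <<'E'
from h import *
C=np.array([528,32.8,0]);M=Rm([0,0,-3.5])
def overlay(tag,kx=None,ky=0,kz=0,kyaw=0,crop=None):
    s=env.state(); 
    for n in ('wrist','top','scene'):
        cp=env.camera_params(n); im=cv2.cvtColor(env.grab_frame(n),cv2.COLOR_RGB2BGR)
        if n=='wrist': cv2.imwrite(f'pics/{tag}_w.png',im); continue
        x0,y0,w,h=(230,140,80,110) if n=='top' else (185,160,90,90)
        c=cv2.resize(im[y0:y0+h,x0:x0+w],None,fx=5,fy=5,interpolation=cv2.INTER_CUBIC)
        cv2.imwrite(f'pics/{tag}_{n}.png',c)
    a=cv2.imread(f'pics/{tag}_top.png');b=cv2.imread(f'pics/{tag}_scene.png')
    H=max(len(a),len(b)); f=lambda i:cv2.copyMakeBorder(i,0,H-len(i),0,0,0)
    cv2.imwrite(f'pics/{tag}_ts.png',cv2.resize(np.hstack([f(a),f(b)]),None,fx=.9,fy=.9))
    return s
E
python3 - <<'E'
from k import *
s=overlay('a'); print(s['gripper_width'],s['force'])
T=C+M@[-25,0,0]; T[2]=60; delta(T,86.5,s)
print(M.T@(s['ee_pos']-C))
# expected keeper outline in wrist
cp=env.camera_params('wrist')
yaw=s['ee_rot'][2]-90
K=np.array([[60,25],[60,-25],[-60,-25],[-60,25]])
P=np.c_[K+[22,0],np.full(4,-30+6)]@Rm([0,0,yaw]).T+s['ee_pos']
print('keeper px',proj(cp,P).round().tolist())
ch=np.array([[105,29,8],[105,-29,8],[-105,-29,8],[-105,29,8],[105,35,24],[-105,35,24]])@M.T+C
print('channel px',proj(cp,ch).round().tolist())
E
```

```text
14.118272509692032 [ 0.56830134  0.55140752 -2.4679625 ]
delta [0.0017 0.0055 0.0127] turn 0.01 alt -179.99 dist 14 pos [497.5  33.   72.8] [-1.7978e+02  2.0000e-02  8.6510e+01] t 8.35
[-30.4219378   -1.65366106  72.7699753 ]
keeper px [[375.0, 195.0], [367.0, 261.0], [205.0, 261.0], [201.0, 195.0]]
channel px [[419.0, 176.0], [409.0, 241.0], [172.0, 240.0], [167.0, 176.0], [432.0, 172.0], [159.0, 172.0]]
```

View pics/a_w.png

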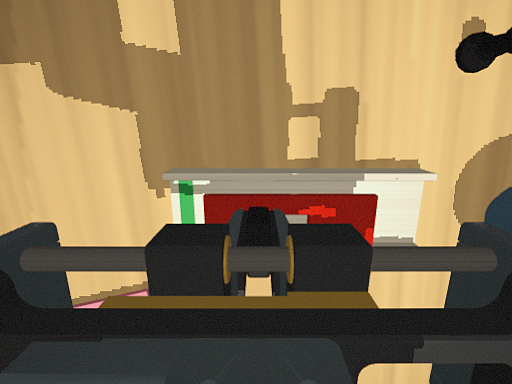

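View pics/a_ts.png

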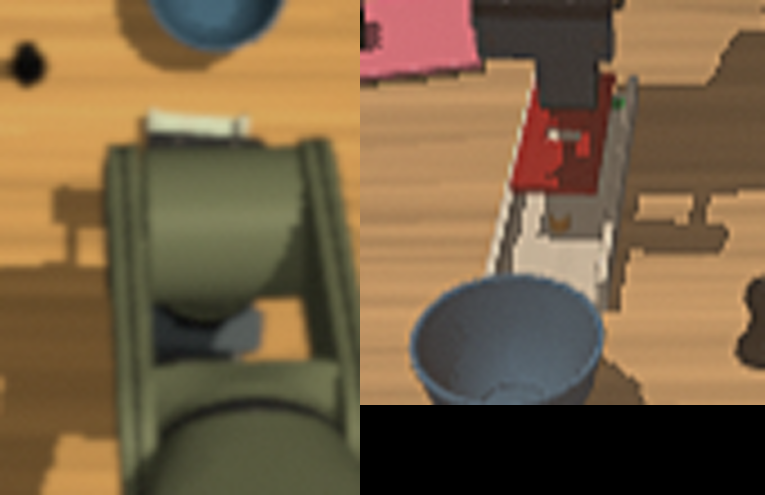

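Call:
jog_arm([
  [[0.0017,0.0055,0.008,0,0.0],[0.0017,0.0055,0.016,0,0.0],[0.0017,0.0055,0.018,0,0.0],[0.0017,0.0055,0.02,0,0.0],[0.0017,0.0055,0.022,0,0.0],[0.0017,0.0055,0.022,0,0.0]],
])

```text
time_s: 9.0
ee_pos: [504.2, 34.6, 51.5]
ee_rot: [-180.0, -0.0, 86.5]
force: [-0.2, 0.0, -3.8]
gripper_width: 14.0
```

Run:
```python
from k import *
s=env.state(); print(s['force'],s['torque'],M.T@(s['ee_pos']-C))
```

```text
[-0.16129475  0.02277042 -3.81249068] [-0.06547345  0.08475002  0.01446447] [-23.91705434   0.38221363  51.51595018]
```

Call:
jog_arm([
  [[0,0,0.001,0,0.0],[0,0,0.002,0,0.0],[0,0,0.003,0,0.0],[0,0,0.004,0,0.0],[0,0,0.004,0,0.0]],
])

```text
time_s: 9.42
ee_pos: [504.4, 34.6, 47.8]
ee_rot: [-180.0, -0.0, 86.5]
force: [-0.5, 0.3, -2.1]
gripper_width: 14.0
```

Call:
jog_arm([
  [[0,0,0.0005,0,0.0],[0,0,0.001,0,0.0],[0,0,0.0015,0,0.0],[0,0,0.0015,0,0.0]],
])

```text
time_s: 9.75
ee_pos: [504.4, 34.6, 47.3]
ee_rot: [180.0, -0.0, 86.5]
force: [-3.2, -0.1, 5.1]
gripper_width: 13.3
```

Run:
```python
from k import *
s=env.state(); print(s['force'],s['torque'],M.T@(s['ee_pos']-C))
```

```text
[-3.22794324 -0.07998579  5.11075979] [-0.13051857  0.28949703 -0.04538815] [-23.64219758   0.35043253  47.32225917]
```

Call:
jog_arm([
  [[0,0,-0.001,0,0.018],[0,0,-0.001,0,0.026],[0,0,-0.001,0,0.026],[0,0,-0.001,0,0.026],[0,0,0.0,0,0.026]],
])

```text
time_s: 10.17
ee_pos: [505.0, 34.6, 46.6]
ee_rot: [179.9, -0.0, 86.5]
force: [-0.2, -0.4, 0.4]
gripper_width: 26.1
```

Run:
```python
from k import *
s=overlay('b'); print(s['gripper_width'],s['force'],s['torque'],M.T@(s['ee_pos']-C))
```

```text
26.145409826041295 [-0.194723   -0.44905573  0.37481673] [-0.12582492  0.01091289 -0.0115069 ] [-23.1137199    0.39637094  46.60473488]
```

View pics/b_w.png

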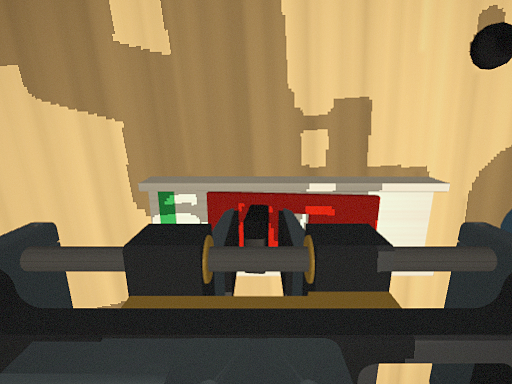

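View pics/b_ts.png

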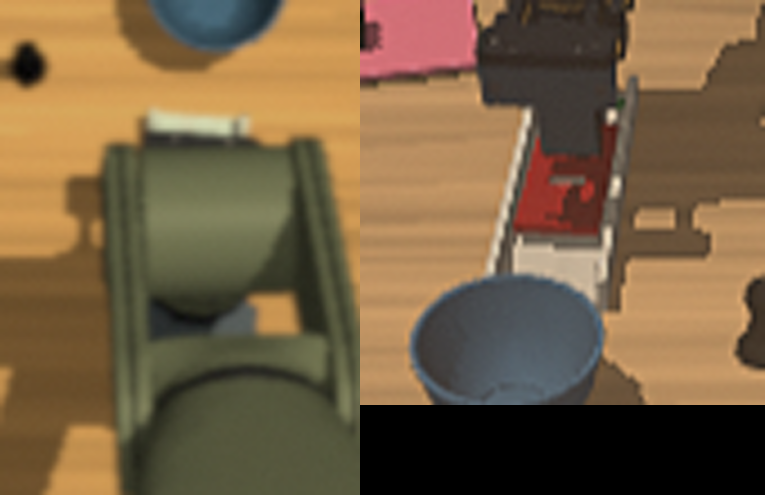

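Call:
jog_arm([
  [[0,0.001,0.002,0,0.026],[0,0.003,0.004,0,0.026],[0,0.005,0.004,0,0.026],[0,0.007,0.004,0,0.026],[0,0.009,0.004,0,0.026],[0,0.011,0.004,0,0.026],[0,0.013,0.004,0,0.026],[0,0.015,0.004,0,0.026],[0,0.017,0.004,0,0.026],[0,0.019,0.004,0,0.026],[0,0.021,0.004,0,0.026],[0,0.023,0.004,0,0.026]],
])

```text
time_s: 11.32
ee_pos: [527.3, 33.2, 42.5]
ee_rot: [-180.0, -0.0, 86.5]
force: [-2.9, -0.1, 1.2]
gripper_width: 26.2
```

Run:
```python
from k import *
s=overlay('c'); print(s['gripper_width'],s['force'],s['torque'],M.T@(s['ee_pos']-C))
```

```text
26.210402143874692 [-2.85925445 -0.06502475  1.19904225] [-0.07546415  0.61501598 -0.01147094] [-0.72180683  0.36190821 42.48123783]
```

View pics/c_w.png

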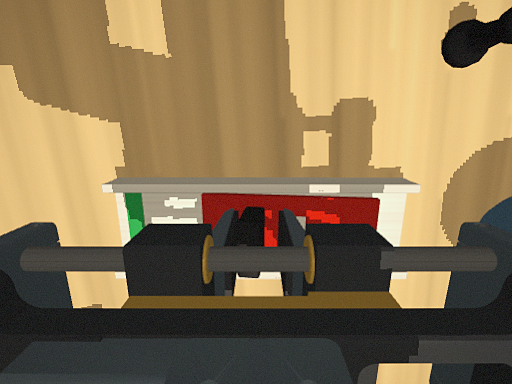

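View pics/c_ts.png

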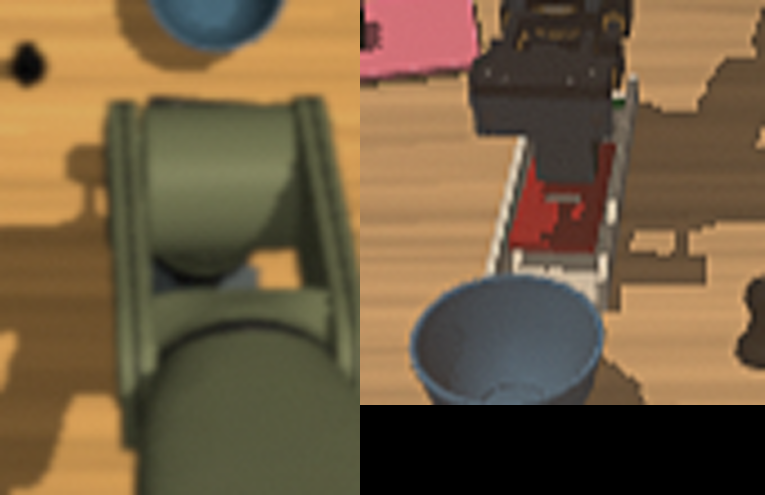

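Call:
jog_arm([
  [[0,0.0015,0,0,0.026],[0,0.003,0,0,0.026],[0,0.0045,0,0,0.026],[0,0.006,0,0,0.026],[0,0.0075,0,0,0.026],[0,0.009,0,0,0.026],[0,0.0105,0,0,0.026],[0,0.012,0,0,0.026],[0,0.013,0,0,0.026],[0,0.014,0,0,0.026],[0,0.015,0,0,0.026]],
])

```text
time_s: 12.38
ee_pos: [543.1, 32.3, 42.5]
ee_rot: [179.9, -0.0, 86.5]
force: [-0.0, -0.7, -0.0]
gripper_width: 26.1
```

Run:
```python
from k import *
s=env.state(); print(s['gripper_width'],s['force'],s['torque'],M.T@(s['ee_pos']-C))
```

```text
26.070890880312778 [-0.04100848 -0.69798741 -0.01611673] [-0.07494262  0.037092   -0.01046984] [15.09484963  0.40840328 42.50671134]
```

Run:
```python
from k import *
s=overlay('d')
```

```text
(no output)
```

View pics/d_w.png

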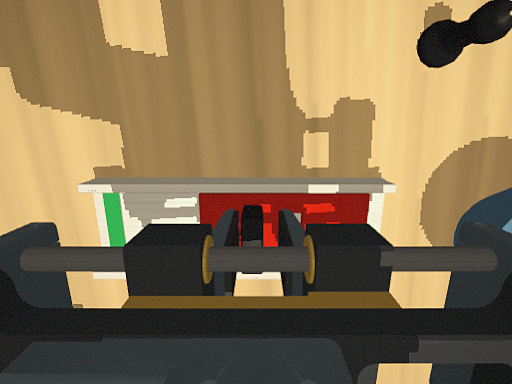

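View pics/d_ts.png

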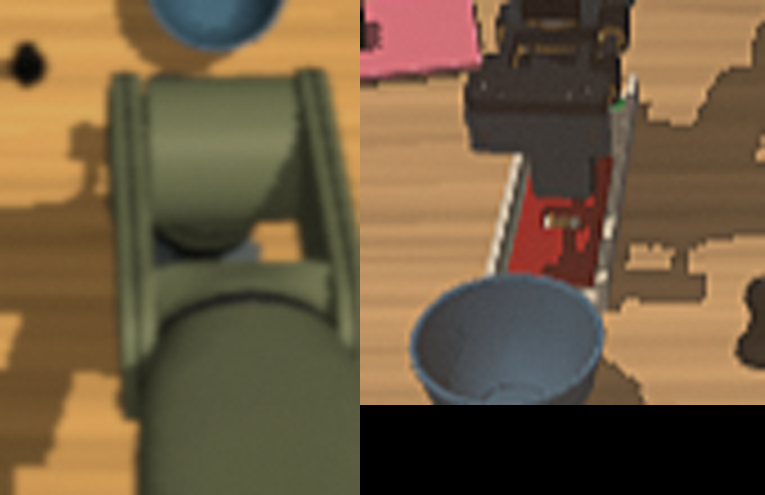

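Call:
jog_arm([
  [[0,0.001,0,0,0.026],[0,0.002,0,0,0.026],[0,0.003,0,0,0.026],[0,0.004,0,0,0.026]],
])

```text
time_s: 12.87
ee_pos: [545.3, 32.1, 42.4]
ee_rot: [-179.8, 0.0, 86.5]
force: [-3.7, 0.2, 2.3]
gripper_width: 26.0
```

Call:
jog_arm([
  [[0,0.001,0,0,0.026],[0,0.001,0,0,0.026],[0,0.002,0,0,0.026],[0,0.002,0,0,0.026]],
])

```text
time_s: 13.2
ee_pos: [548.5, 31.9, 42.3]
ee_rot: [180.0, -0.0, 86.5]
force: [-1.5, -0.1, 0.3]
gripper_width: 26.2
```

Call:
jog_arm([
  [[0,0.001,0,0,0.026],[0,0.002,0,0,0.026],[0,0.002,0,0,0.026]],
])

```text
time_s: 13.45
ee_pos: [548.9, 31.9, 42.3]
ee_rot: [-179.8, 0.0, 86.5]
force: [-4.6, 0.7, 3.8]
gripper_width: 26.0
```

Run:
```python
from k import *
s=overlay('e'); print(s['force'],s['torque'],M.T@(s['ee_pos']-C))
```

```text
[-4.56327387  0.68650446  3.76592463] [ 0.01731652  1.12687038 -0.02506227] [20.94338124  0.3488156  42.27432741]
```

View pics/e_w.png

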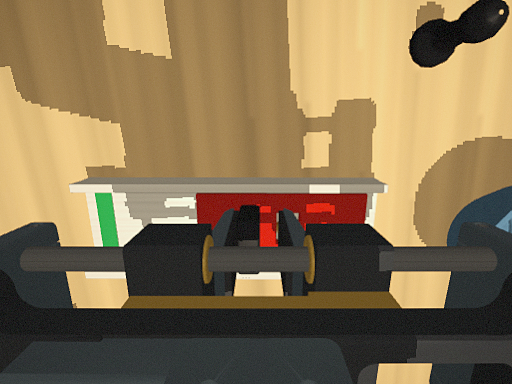

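View pics/e_ts.png

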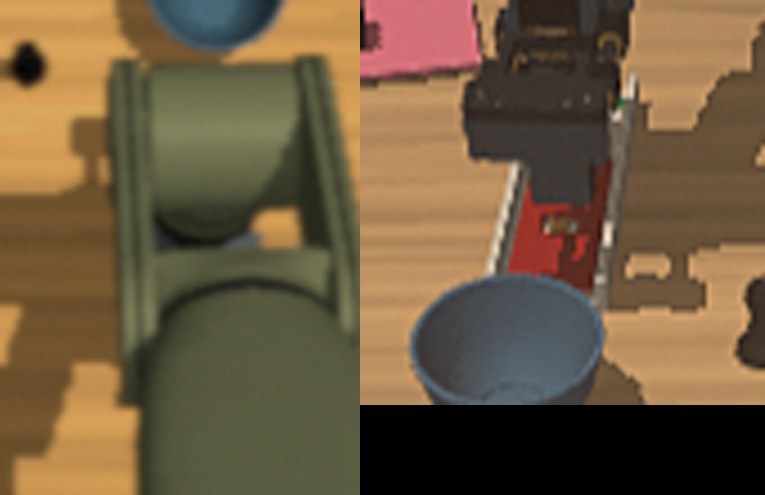

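Call:
jog_arm([
  [[0,0.001,0,0,0.026],[0,0.0015,0,0,0.026],[0,0.0015,0,0,0.026]],
])

```text
time_s: 13.85
ee_pos: [549.0, 31.8, 42.2]
ee_rot: [-179.6, 0.0, 86.5]
force: [-7.6, 2.5, 5.5]
gripper_width: 26.0
```

Call:
jog_arm([
  [[0,0.001,0,0,0.026],[0,0.002,0,0,0.026],[0,0.002,0,0,0.026]],
])

```text
time_s: 14.1
ee_pos: [549.1, 31.8, 42.1]
ee_rot: [-179.4, 0.0, 86.5]
force: [-11.9, 0.6, 10.1]
gripper_width: 26.4
```

Call:
jog_arm([
  [[0,-0.004,0,0,0.026],[0,-0.009,0,0,0.026],[0,-0.0105,0,0,0.028],[0,-0.0105,0,0,0.03],[0,-0.0105,-0.02,0,0.03],[0,-0.0105,-0.06,0,0.03],[0,-0.0105,-0.1,0,0.03],[0.08,-0.08,-0.14,0,0.03],[0.12,-0.12,-0.16,0,0.03],[0.16,-0.16,-0.16,0,0.03],[0.16,-0.16,-0.16,0,0.03],[0.16,-0.16,-0.16,0,0.03],[0.16,-0.16,-0.16,0,0.03]],
])

```text
time_s: 15.18
ee_pos: [402.1, 203.7, 203.9]
ee_rot: [179.9, -0.2, 86.6]
force: [0.4, -1.0, 0.2]
gripper_width: 29.9
```

Run:
```python
from k import *
s=overlay('f'); print(s['force'],s['ee_pos']); save('top','ftop'); save('scene','fscene')
for n,(x0,y0) in dict(top=(230,140),scene=(185,160)).items():
    cp=env.camera_params(n); im=cv2.imread(f'pics/f_{n}.png')
    for z,col in ((14,(255,0,0)),(23,(0,255,0))):
        K=np.array([[60,25],[60,-25],[-60,-25],[-60,25]]); P=np.c_[K+[36,0],np.full(4,z)]@M.T+C
        cv2.polylines(im,[np.round((proj(cp,P)-[x0,y0]+.5)*5).astype(np.int32)],True,col,1)
    cv2.imwrite(f'pics/f_{n}_o.png',im)
```

```text
[ 0.41458909 -0.96143225  0.21082939] [402.07327563 203.72164532 203.92896205]
```

View pics/f_top_o.png

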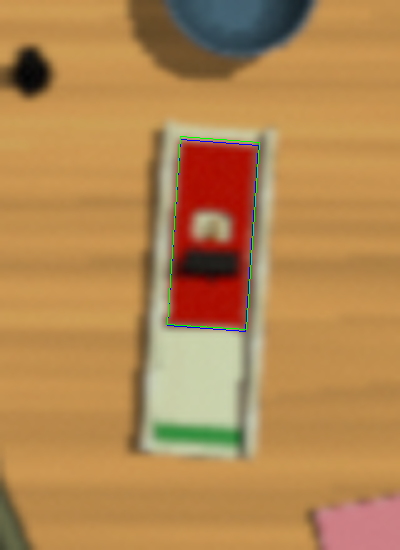

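View pics/f_scene_o.png

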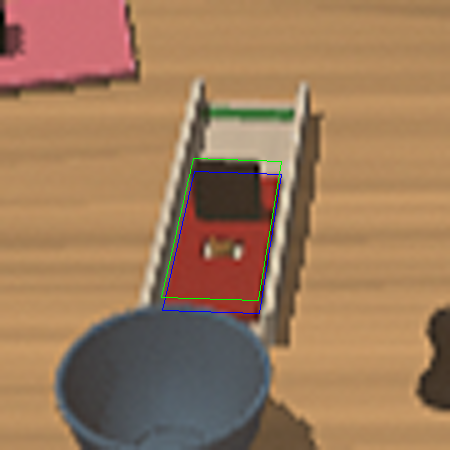

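View pics/fscene.png

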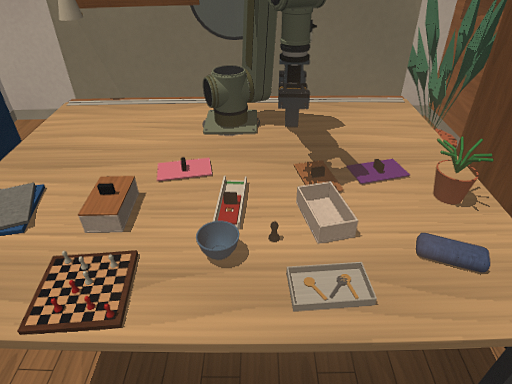

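View pics/f_ts.png

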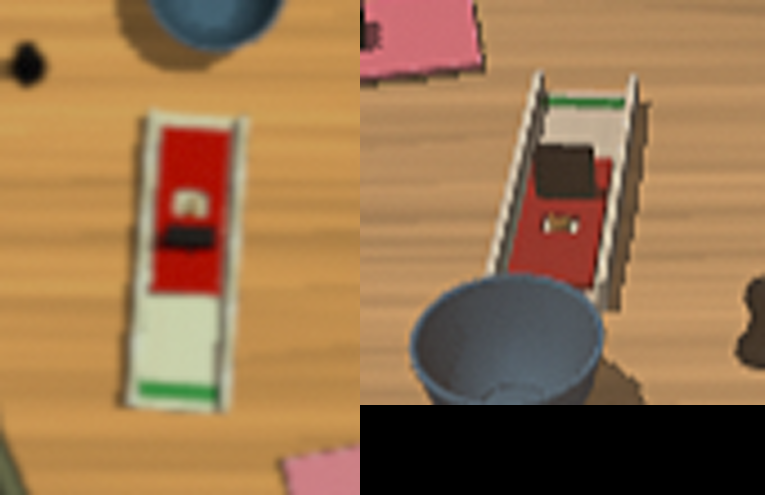

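View pics/f_w.png

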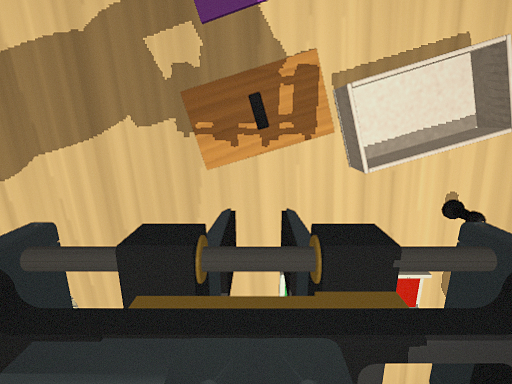

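```bash
python3 -c "
from h import *
print(env.job_done())"
```

```text
the job is handed in; nothing more can be done
None
```

The red keeper plate is locked over the brass pin. The job was handed in at about 15.5 s of the 58 s allowed.

**What I did:**
- I opened the left box and found the keeper there, so the right box was never touched.
- I set the lid down level, handle up, on bare tabletop beside the box.
- I laid the keeper in the channel with its plain end resting on the pin and its hole about 35 mm short, on the stripe's side. I then let go of it there.
- I pushed it away from the stripe with the half-open fingers at under about 5 N until the hole dropped over the pin.

**Last checks:**
- After the drop the plate slid a few more millimetres. It then stayed put while the push rose to 12 N, above the 8 N a plate riding on the pin would need.
- The last pictures show the pin inside the hole, and the plate's outline matches one lying flat on the channel floor.
- The lid lies flat and clear of the purple look-alike. By eye, the pawn and bowl are where they were.
- The gripper is clear of everything.

**One rough spot:** setting the lid down briefly read about 36 N of vertical force at the wrist. That is well below the 120 N wrist limit. It is only just under the 40 N limit, but that one is for the arm or gripper body pressing on something, and here the lid took the load.

No checks failed or disagreed at the end. Earlier, fitting the channel's position from the scene camera alone came out a few mm off, because the bowl hides one end of the channel, so I used the top camera's fit.

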